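# Clear the front of the weight case and flip its lid open

### The job

The big silver weight stands in the way in front of the wooden weight case. Slide it aside along the worktop with the fingertips until it stands upright at least 10 cm from the foot of the middle of the case's front; then put a fingertip under the brass lip and gently flip the lid up and over past its balance point, so that it stays leaning back open by itself. Only push and touch: do not pinch or lift anything, do not shove the case along, and leave everything else on the worktop where it is.

Things in the scene. Friction and masses are not known exactly. Their poses are not given: they have to be found in the camera images.
- case: Loose wooden case for calibration weights, 85 mm deep (its x) by 170 mm wide (its y), 54 mm high with the lid, about 1.5 kg. Origin: centre of the underside. Its x axis points from the front, where the lip is, to the back, where the hinge is (roughly away from the robot); z up. Walls 45 mm high, inside it weights standing up to 47 mm high. Front wall at x = -43 mm, back wall at x = +42 mm. On a dry worktop it slides when pushed level with more than about 6 N.
- case_lid (a joint): Angle of the case's lid about the hinge along the back rim, rad: 0 shut, grows as the front edge rises, stop at 1.83 (leaning back beyond upright). The lid is a flat panel 85 by 170 by 8 mm, its underside 46 mm above the worktop when shut. The hinge runs freely with light damping: the lid falls shut below about 1.5 and falls slowly open to the stop, and rests there, above it. Lifting it takes about 0.7 N at the lip.
- hinge (a point): Middle of the lid's hinge line, fixed on the case: 44 mm behind the case's origin and 45 mm above the worktop. The hinge line runs along the case's y axis.
- lip_edge (a point): Middle of the outer edge of the brass lip; moves with the lid. With the lid shut it is 68 mm in front of the case's origin and 47 mm above the worktop, 112 mm from the hinge line. See lip.
- lip: Flat brass lip fixed to the middle of the lid's front edge and moving with the lid: 36 mm wide, stands out 21 mm from the brass tab and 25 mm from the front wall of the case, 4 mm thick with a rolled edge 6 mm thick; with the lid shut its underside is 44 mm above the worktop, with free space below. Its origin is the point of the lid that lies at the case's origin when the lid is shut, not on the lip: use lip_edge.
- case_front (a point): Point at the foot of the middle of the case's front wall, at worktop height, fixed on the case: 43 mm in front of the case's origin.
- weight: The big silver weight that stands before the lip: round, 43 mm in diameter, 60 mm high, with a narrower knob above a 40 mm tall body, about 0.5 kg, loose. Origin: centre of its underside. Pushed at up to 20 mm above the worktop it slides and does not tip. Cutter to its left, test machine to its right: when it stands at world y above about -0.18 there is free worktop for a 10 cm push to the right, otherwise to the left.
- small_weight: Bystander: loose brass-coloured weight, 33 mm in diameter, 50 mm high; origin at the centre of its underside. To be left alone.
- dropper: Bystander: loose brown dropper bottle with black teat, 33 mm in diameter, 102 mm high; origin at the centre of its underside. To be left alone.
- tape_roll: Bystander: loose roll of white tape lying flat, 93 mm in diameter, 48 mm high; origin at the centre of its underside. To be left alone.
- marker_red: Bystander: loose red and yellow marker lying down, 122 mm long (along its y), 16 mm thick; origin at the centre of its underside. To be left alone.
- ipa_spray: Bystander: tall pale blue spray bottle, 120 by 56 mm, 272 mm high, fixed in place at the back left of the worktop; origin at the centre of its underside. Keep the arm clear of it.
- strip_cutter: Bystander: lever strip cutter with a green bed, fixed furniture to the left of the work, in front of the case's left end. Its lever runs along the cutter's right edge, about 160 mm to the right of its origin, from the pivot at the far end near the case, where its top is about 55 mm above the worktop, up towards the robot to a black grip about 130 mm above the worktop. Origin: near the middle of the cutter's underside. Keep the gripper and arm clear of it.
There are look-alikes about, which are no part of the job. What is shaped like the weight but orange or turquoise is not meant.

How it is judged:
By the outcome, as a careful person would: the job done as asked, in the order asked, and still so for the second after the job is handed in, with the robot touching nothing.
It also fails if it takes over 58 s, if anything falls off the work surface, if the arm or the gripper's body presses on something with over 40 N, if the wrist force passes 120 N, or if a joint passes its speed limit or range.

### The arm

A 6-joint arm with a two-finger parallel gripper is mounted at the origin on the work surface; the furniture and walls round the work are solid. World frame = base frame: x ahead of the robot, y to its left, z up, the work surface at z = 0. Lengths are in mm, angles in degrees, forces in N, time in s.
With the tool pointing down it reaches from about 300 to 850 mm from the base axis. Payload 4.2 kg.
Tool frame: the origin (TCP) lies midway between the tips of the shut fingers; the grasp point (between the pads) lies 19 mm behind it; z points along the fingers, y is the direction in which the jaws open and shut (so a half turn about z gives the same grasp; the last joint's range is limited). The gripper opens to 91 mm and grips with 3 to 60 N. Pads are 32 mm wide; open, the fingers measure 118 mm over their backs; the gripper's body (76 mm by 178 mm) begins 60 mm behind the grasp point.
Start: joints at [73.969, 18.312, 89.639, -0, 72.044, -1.146], TCP at [147.712, 555.72, 213.976] pointing down, gripper open.
Joint ranges: [-177.97, 177.97], [-48.28, 115.42], [12.27, 149.76], [-77.06, 257.06], [2.81, 150.46], [-146.56, 146.56]. Speed limits (degrees/s): [147.25, 147.25, 180, 180, 180, 180].

### API

Orientations are given as [roll, pitch, yaw] about the fixed x, y, z axes, in that order (R = Rz(yaw) Ry(pitch) Rx(roll)).
In Python, from workcell import * gives the robot as it stands.
- The arm moves only by the tool arm_command, never from a script. Its argument "deltas" is text: rows parted by semicolons, each of 7 numbers parted by spaces: the shift along the tool's x, y, z in mm, then the turn, a rotation vector about the tool's x, y, z in degrees, then the finger opening in mm, from 0 to 91.2. In form: x y z wx wy wz hand; .... A call has 1 to 5 rows; each row shifts and turns the commanded pose from where the row before left it, along the tool's axes as they then stand; what a row does not reach is not made up. A row lasts 1/8 s, in which the tool goes at most 62.5 mm and 10.7 degrees, less where a joint would pass 70% of its speed; a pose out of reach is approached as far as the arm can. A call is refused whole if a number of a shift passes 62.5 or a number of a turn 10.7, either way. A call with a gripper value outside its range is refused whole. The fingers move at their own pace and stop on an object; "force" is the grip in N (left out, the last holds). Time passes only in rows, so rows that do not move let the fingers close. It gives the time, the measured TCP pose, the force and the opening at its end, in the units of the state.
- state(): the state, without advancing time (a new reading comes with each control period).
- grab_frame(name): name is "scene" or "top"; returns the picture (420x560x3 uint8, red, green, blue); there is no depth.
- camera_model(name): a dict with "fx", "fy", "cx", "cy" (pixels), "k1" (the pictures are not rectified: a ray, as slopes to the right and down, at radius r is drawn at 1 + k1 r^2 times it, then the intrinsics apply), "rvec" (rotation vector, rad) and "tvec" (3), from world to camera coordinates, as OpenCV has them. Camera axes: x right, y down, z forward; pixel columns grow to the right and rows downward; lengths in mm; the calibration is good to about 2 mm. A picture is of the moment at which its call begins. camera_model takes no time and is no camera call.
- job_done(): hands the job in, once; it reports no verdict.
The state is a dict: "time_s": time; "qpos": joint angles; "qvel": joint speeds; "effort": joint torques, N m; "ee_pos": TCP position; "ee_rot": TCP orientation; "force": force on the tool from outside, world axes, zero at the start; "torque": the same for the moment, N m; "gripper_width": finger opening in mm.
Only numpy, scipy, OpenCV 4.12 (cv2) and the standard library are available. Lean on these libraries where they do the work, as an engineer would, in place of code of your own. Each camera call takes 0.05 s, during which the arm holds its last target. There are 200 camera calls.

## Working session

There is one attempt and no reset: what is moved stays moved. The work goes in short steps, Python scripts to look and compute and a tool call to move; the robot and the scene stay as the last step left them, time stands still between calls to the robot, and variables do not carry over. Pictures are saved under pics/ and viewed, about 8 in all and at most 12, crops included, and the job is handed in when it is done.

Besides the shell and the picture viewer there is one more tool, called in YAML: its name, and indented under it one key for each argument. arm_command: Moves the arm, as the interface text tells. Its arguments: {"type":"object","properties":{"deltas":{"type":"string"},"force":{"type":"number"}},"required":["deltas"]}

```bash
mkdir -p pics; cat > h.py <<'E'
from workcell import *
import numpy as np, cv2
def cam(n):
    m=camera_model(n); R=cv2.Rodrigues(np.array(m['rvec'],float))[0]; return m,R,np.array(m['tvec'],float).ravel()
def proj(n,P):
    m,R,t=cam(n); p=np.atleast_2d(P)@R.T+t; s=p[:,:2]/p[:,2:]; s=s*(1+m['k1']*(s**2).sum(1,keepdims=True))
    return s*[m['fx'],m['fy']]+[m['cx'],m['cy']]
def ray(n,u,v,z):
    m,R,t=cam(n); d=np.array([(u-m['cx'])/m['fx'],(v-m['cy'])/m['fy']]); s=d.copy()
    for _ in range(20): s=d/(1+m['k1']*(s@s))
    w=R.T@np.r_[s,1]; o=-R.T@t; return o+w*(z-o[2])/w[2]
def snap(n,f):
    a=grab_frame(n); cv2.imwrite('pics/'+f,a[:,:,::-1]); return a
E
python3 - <<'E'
from h import *
for n in('scene','top'):
    snap(n,n+'0.png'); m,R,t=cam(n); print(n,m,-R.T@t)
print(state())
E
```

```text
scene {'fx': 478.2366342073419, 'fy': 478.2366342073419, 'cx': 286.08431916504287, 'cy': 210.70184009099614, 'k1': 0.05587063507914024, 'rvec': array([ 1.84472876, -1.571493  ,  0.68021642]), 'tvec': array([-190.50948605,  347.58131704, 1029.06383474])} [-480.92827642 -277.99033914  952.63234067]
top {'fx': 403.7148826452134, 'fy': 403.7148826452134, 'cx': 274.79344039783126, 'cy': 211.1554528116423, 'k1': -0.10954392391319404, 'rvec': array([ 2.1333515 , -2.16814687,  0.16961563]), 'tvec': array([-106.66977739,  457.42605611, 1360.95357385])} [ 252.78705089  -96.56193545 1414.06724307]
{'time_s': 0.1, 'qpos': array([ 7.39677385e+01,  1.83459063e+01,  8.96982926e+01, -6.88218203e-04,
        7.20436350e+01, -1.14544401e+00]), 'qvel': array([ 0.04252319, -0.01816884, -0.10400436,  0.06120343,  0.13281577,
        0.00652155]), 'effort': array([ 9.28469526e-04, -4.13331342e+01, -2.32509685e+01,  7.30613549e-02,
        4.22329945e-02, -5.97899952e-05]), 'ee_pos': array([147.59942778, 555.27447707, 213.232735  ]), 'ee_rot': array([-1.79912171e+02, -1.10159608e-03,  1.65113394e+02]), 'force': array([ 0.08628006, -0.21975407,  0.44782068]), 'torque': array([-0.03536089, -0.00189954,  0.01309617]), 'gripper_width': 91.0240676187803}
```

View pics/scene0.png

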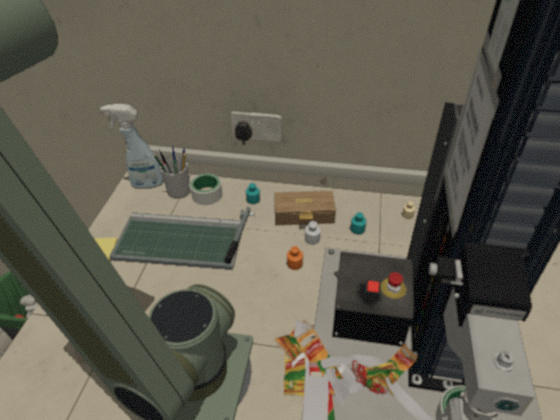

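View pics/top0.png

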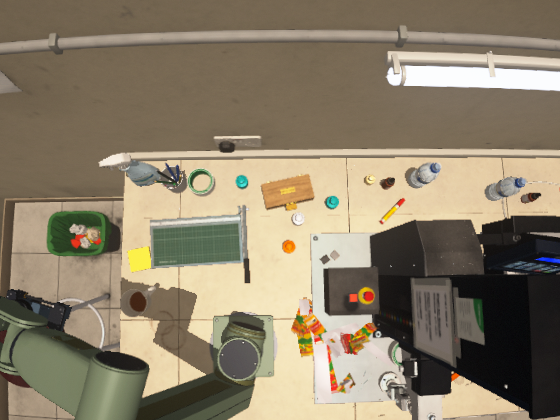

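The scene view shows the case at (305,208), with the silver weight before it at (313,232). The look-alikes are turquoise at (253,193) and (358,223), and orange at (295,258). In the top view the silver weight is at (298,218), turquoise at (242,182) and (332,202), orange at (288,246), and the case at (287,192). I choose the silver one and will check it in close crops.

```bash
python3 - <<'E'
import cv2,numpy as np
a=cv2.imread('pics/scene0.png')[175:275,240:390]; b=cv2.imread('pics/top0.png')[165:265,225:375]
f=lambda x:cv2.resize(x,None,fx=5.33,fy=5.33,interpolation=cv2.INTER_CUBIC)[:,:800]
A,B=f(a),f(b)
cv2.imwrite('pics/c_scene.png',A);cv2.imwrite('pics/c_top.png',B)
from h import *
for n,u,v,z in[('top',298,216,60),('scene',313,224,60),('top',297,222,0),('scene',313,242,0),('top',242,181,50),('top',332,201,50),('top',288,245,50),('top',246,282,100),('top',243,208,50)]: print(n,u,v,ray(n,u,v,z).round())
E
```

```text
top 298 216 [ 434. -192.   60.]
scene 313 224 [ 430. -196.   60.]
top 297 222 [ 421. -192.    0.]
scene 313 242 [ 422. -199.    0.]
top 242 181 [560.  -2.  50.]
top 332 201 [ 486. -311.   50.]
top 288 245 [ 337. -157.   50.]
top 246 282 [217. -17. 100.]
top 243 208 [466.  -5.  50.]
```

View pics/c_scene.png

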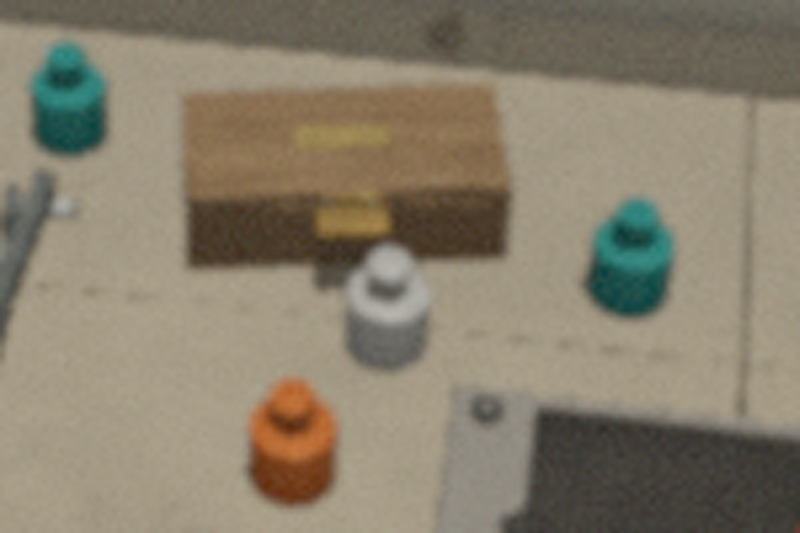

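View pics/c_top.png

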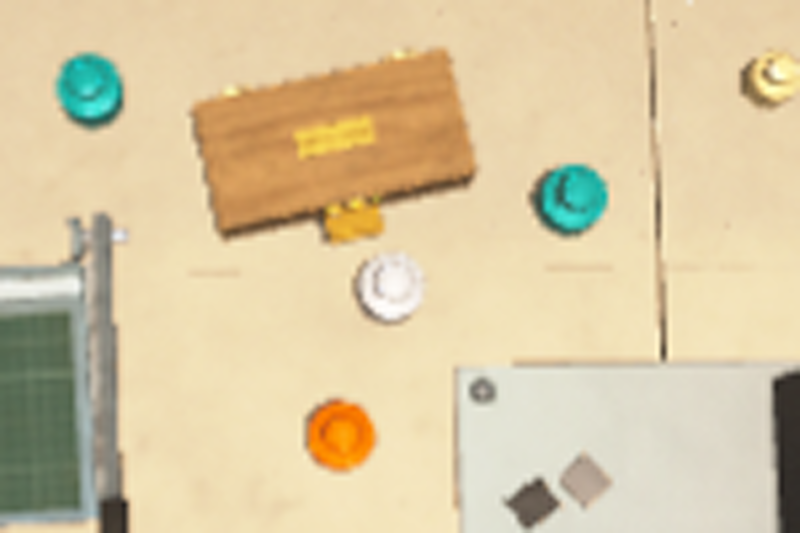

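Both crops show one silver-white weight: scene crop (388,300), top crop (390,287), just before and to the right of the brass lip (top crop, front edge (328,243)–(385,235)). Teal at (90,90) and (572,198) and orange at (340,435) are rejected. Now I measure.

```bash
python3 - <<'E'
from h import *
from scipy.optimize import least_squares
T=lambda x,y,z:ray('top',225+x/5.333-.4,165+y/5.333-.4,z).round(1)
S=lambda x,y,z:ray('scene',240+x/5.333-.4,175+y/5.333-.4,z).round(1)
c=lambda L:np.array(L)/5.333-.4
obsT=c([(193,102),(448,50),(476,180),(222,235),(356,240)])+[225,165]
obsS=c([(185,95),(493,87),(509,188),(190,197)])+[240,175]
loc=np.array([[42,85,54],[42,-85,54],[-43,-85,54],[-43,85,54],[-68,0,49]])
def W(p):
    C,s=np.cos(p[2]),np.sin(p[2]); return loc@np.array([[C,-s,0],[s,C,0],[0,0,1]]).T+[p[0],p[1],0]
for w in ((1,1),(1,0),(0,1)):
    f=lambda p:np.r_[w[0]*(proj('top',W(p))-obsT).ravel(),w[1]*(proj('scene',W(p)[:4])-obsS).ravel()]
    r=least_squares(f,[520,-170,.2]); p=r.x; print(p[:2],np.degrees(p[2]),r.cost)
    if w==(1,1):
        C,s=np.cos(p[2]),np.sin(p[2]);print('front',p[0]-43*C,p[1]-43*s,'lip',p[0]-68*C,p[1]-68*s,'hinge',p[0]+44*C,p[1]+44*s)
print('weight T',T(390,287,40),'S',S(388,300,36), S(388,262,60),T(392,282,60))
print('orange',T(340,435,38),'teal',T(572,198,38),T(90,90,38),'board corner',T(457,368,5),'tip lever',T(120,237,50),T(110,500,120),'scene board',S(452,388,5))
E
```

```text
[ 523.8182693  -158.68589431] 11.200319307460177 3.1154220969971114
front 481.63724416526406 -167.03820648701063 lip 457.1133923434534 -171.89420193819015 hinge 566.980248505165 -150.13934231690592
[ 522.62098633 -158.12992632] 11.124788500157214 0.8757188799879018
[ 525.92841271 -159.03129341] 11.417450742389276 1.299471018189725
weight T [ 428.3 -192.3   40. ] S [ 428.3 -194.9   36. ] [ 431.1 -193.9   60. ] [ 429.  -192.3   60. ]
orange [ 333.8 -158.2   38. ] teal [ 485.1 -312.6   38. ] [5.614e+02 3.000e-01 3.800e+01] board corner [ 378.4 -237.6    5. ] tip lever [462.1 -19.3  50. ] [292.3 -16.1 120. ] scene board [ 402.  -231.6    5. ]
```

```bash
cat >> h.py <<'E'
from scipy.spatial.transform import Rotation as Ro, Slerp
def pose():
    s=state(); return s['ee_pos'],Ro.from_euler('xyz',s['ee_rot'],degrees=True)
def Rt(yaw,tilt): return Ro.from_euler('xyz',[180,0,yaw],degrees=True)*Ro.from_rotvec([0,tilt,0],degrees=True)
def plan(wps,hand,start=None):
    "wps: list of (pos,Rot,rows)"
    p,R=start or pose(); out=[]
    for q,Q,n in wps:
        sl=Slerp([0,1],Ro.concatenate([R,Q])); p0=np.array(p,float)
        for i in range(1,n+1):
            e=sl(i/n); t=p0+(np.array(q)-p0)*i/n
            d=np.r_[R.inv().apply(t-p),(R.inv()*e).as_rotvec(degrees=True)]
            out.append(d); p,R=t,e
    for k in range(0,len(out),5): print('; '.join(' '.join('%g'%(round(x,1)+0.) for x in d)+' %g'%hand for d in out[k:k+5]))
E
python3 - <<'E'
from h import *
plan([([310,240,215],Rt(130,0),8),([428,-252,150],Rt(90,0),12)],25)
E
```

```text
-29.7 -32.9 -0.2 0 0 4.4 25; -32.2 -30.5 -0.2 0 0 4.4 25; -34.4 -27.9 -0.2 0 0 4.4 25; -36.4 -25.2 -0.2 0 0 4.4 25; -38.3 -22.4 -0.2 0 0 4.4 25
-39.9 -19.4 -0.2 0 0 4.4 25; -41.2 -16.3 -0.2 0 0 4.4 25; -42.4 -13.1 -0.2 0 0 4.4 25; -37.7 -18.8 5.4 0 0 3.3 25; -38.8 -16.6 5.4 0 0 3.3 25
-39.7 -14.3 5.4 0 0 3.3 25; -40.4 -12 5.4 0 0 3.3 25; -41.1 -9.6 5.4 0 0 3.3 25; -41.5 -7.2 5.4 0 0 3.3 25; -41.9 -4.8 5.4 0 0 3.3 25
-42.1 -2.3 5.4 0 0 3.3 25; -42.2 0.1 5.4 0 0 3.3 25; -42.1 2.6 5.4 0 0 3.3 25; -41.9 5 5.4 0 0 3.3 25; -41.5 7.4 5.4 0 0 3.3 25
```

arm_command:
  deltas: "-30 -33 0 0 0 4.4 25; -32 -30.5 0 0 0 4.4 25; -34.5 -28 0 0 0 4.4 25; -36.5 -25 0 0 0 4.4 25; -38 -22.5 0 0 0 4.4 25"

```text
time_s: 0.72
ee_pos: [249.5, 357.1, 213.7]
ee_rot: [-180.0, 0.0, 143.0]
force: [0.7, -0.1, -0.4]
gripper_width: 44.0
```

arm_command:
  deltas: "-40 -19.5 0 0 0 4.4 25; -41 -16.5 0 0 0 4.4 25; -42.5 -13 0 0 0 4.4 25; -37.5 -19 0 0 0 3.3 25; -39 -16.5 0 0 0 3.3 25"

```text
time_s: 1.35
ee_pos: [329.2, 156.5, 213.7]
ee_rot: [-180.0, -0.0, 123.2]
force: [0.1, -0.2, 0.0]
gripper_width: 24.8
```

arm_command:
  deltas: "-39.5 -14.5 0 0 0 3.3 25; -40.5 -12 0 0 0 3.3 25; -41 -9.5 5 0 0 3.3 25; -41.5 -7 5 0 0 3.3 25; -42 -5 5 0 0 3.3 25"

```text
time_s: 1.98
ee_pos: [378.4, -48.3, 198.7]
ee_rot: [180.0, -0.0, 106.7]
force: [0.4, 0.0, -0.9]
gripper_width: 25.0
```

arm_command:
  deltas: "-42 -2.5 5 0 0 3.3 25; -42 0 5 0 0 3.3 25; -42 2.5 5 0 0 3.3 25; -42 5 5 0 0 3.3 25; -41.5 7.5 5 0 0 3.3 25"

```text
time_s: 2.6
ee_pos: [428.0, -253.0, 173.4]
ee_rot: [-180.0, -0.0, 90.2]
force: [1.0, 0.6, 0.1]
gripper_width: 24.8
```

arm_command:
  deltas: "0 0 30 0 0 0 25; 0 0 30 0 0 0 25; 0 0 30 0 0 0 25; 0 0 15 0 0 0 25; 0 0 0 0 0 0 25"

```text
time_s: 3.22
ee_pos: [427.5, -251.3, 68.2]
ee_rot: [-179.9, -0.1, 90.3]
force: [0.4, 0.0, 0.6]
gripper_width: 25.2
```

```bash
python3 - <<'E'
from h import *
a=snap('scene','s1.png');b=snap('top','t1.png')
f=lambda x:cv2.resize(x,(400,400),interpolation=cv2.INTER_CUBIC)
c=np.hstack([f(a[165:275,270:380]),f(b[165:275,245:355])]);cv2.imwrite('pics/c1.png',c[:,:,::-1])
print(state()['ee_pos'])
E
```

```text
[ 428.68201746 -252.01286363   69.6823371 ]
```

View pics/c1.png

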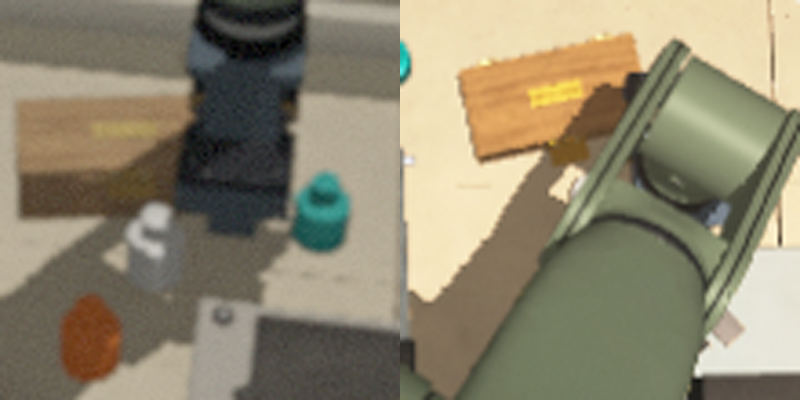

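The crop shows the fingertips at (232,230), between the silver weight (155,250) and the teal one (322,215), both clear. Next I descend and push left.

arm_command:
  deltas: "0 0 20 0 0 0 25; 0 0 20 0 0 0 25; 0 0 15 0 0 0 25; 0 0 4 0 0 0 25; 0 0 0 0 0 0 25"

```text
time_s: 3.95
ee_pos: [428.4, -251.8, 10.2]
ee_rot: [180.0, 0.0, 90.3]
force: [0.9, -0.4, -0.3]
gripper_width: 24.9
```

arm_command:
  deltas: "8 0 0 0 0 0 25; 8 0 0 0 0 0 25; 6 0 0 0 0 0 25; 6 0 0 0 0 0 25; 8 0 0 0 0 0 25"

```text
time_s: 4.58
ee_pos: [429.1, -216.0, 10.4]
ee_rot: [179.8, 0.1, 90.3]
force: [2.8, -2.9, 0.8]
gripper_width: 25.1
```

arm_command:
  deltas: "10 0 0 0 0 0 25; 10 0 0 0 0 0 25; 10 0 0 0 0 0 25; 10 0 0 0 0 0 25; 10 0 0 0 0 0 25"

```text
time_s: 5.2
ee_pos: [427.3, -165.4, 10.2]
ee_rot: [-180.0, 0.0, 90.4]
force: [0.0, -5.7, 3.2]
gripper_width: 25.3
```

arm_command:
  deltas: "10 0 0 0 0 0 25; 10 0 0 0 0 0 25; 10 0 0 0 0 0 25; 10 0 0 0 0 0 25; 8 0 0 0 0 0 25"

```text
time_s: 5.82
ee_pos: [426.7, -117.4, 10.1]
ee_rot: [-180.0, 0.0, 90.4]
force: [-1.0, -5.4, 3.4]
gripper_width: 24.7
```

arm_command:
  deltas: "7 0 0 0 0 0 25; 5 0 0 0 0 0 25; 4 0 0 0 0 0 25; 2 0 0 0 0 0 25; 0 0 0 0 0 0 25"

```text
time_s: 6.45
ee_pos: [426.5, -99.4, 10.1]
ee_rot: [-179.9, 0.0, 90.4]
force: [0.6, -4.8, 3.8]
gripper_width: 24.9
```

arm_command:
  deltas: "-4 0 0 0 0 0 25; -10 0 0 0 0 0 25; -20 0 0 0 0 0 25; -30 0 0 0 0 0 25; -30 0 -10 0 0 0 25"

```text
time_s: 7.08
ee_pos: [426.5, -194.2, 19.2]
ee_rot: [-179.8, -0.1, 90.3]
force: [0.2, 0.7, -0.6]
gripper_width: 25.3
```

arm_command:
  deltas: "0 0 -40 0 0 0 0; 0 0 -40 0 0 0 0; -20 0 -50 0 0 0 0; -20 0 -40 0 0 0 0; -10 0 -20 0 0 0 0"

```text
time_s: 7.7
ee_pos: [428.2, -245.0, 212.0]
ee_rot: [179.9, 0.1, 90.2]
force: [1.3, -0.3, -0.0]
gripper_width: 0.7
```

```bash
python3 - <<'E'
from h import *
a=snap('scene','s2.png');b=snap('top','t2.png')
f=lambda x:cv2.resize(x,(400,400),interpolation=cv2.INTER_CUBIC)
c=np.hstack([f(a[165:275,240:350]),f(b[165:275,235:345])]);cv2.imwrite('pics/c2.png',c[:,:,::-1])
s=state();print(s['ee_pos'],s['qpos'],s['time_s'])
E
```

```text
[ 428.70528033 -245.20019046  211.75236844] [-3.11141363e+01  1.09615283e+01  1.00177978e+02  1.93436796e-02
  6.86288827e+01 -3.13375781e+01] 7.8
```

View pics/c2.png

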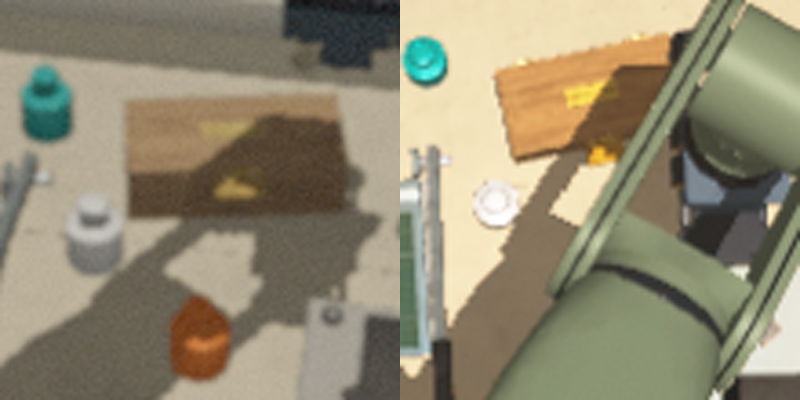

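The crop shows the silver weight upright at (496,204) in the top half and (95,235) in the scene half. It is well left of the case front; the case and the orange weight have not moved.

```bash
cat >> h.py <<'E'
H=np.array([567,-150.1]);YAW=11.2;e=np.array([np.cos(np.radians(YAW)),np.sin(np.radians(YAW))])
def tc(X,Z,phi):
    "tool pose with upper tip corner at case X (from hinge), height Z"
    f=np.radians(phi); X-=16*np.cos(f); Z-=16*np.sin(f); return np.r_[H+X*e,Z],Rt(YAW,phi)
E
python3 - <<'E'
from h import *
w=ray('top',261.0,220.7,40);print('weight',w,np.hypot(*(w[:2]-[481.6,-167])))
plan([(*tc(-135,170,0),8),(*tc(-130,110,30),5),(*tc(-130,34,30),5)],0)
print(tc(-135,170,0)[0],tc(-130,110,30)[0],tc(-130,34,30)[0])
E
```

```text
weight [422.42617512 -66.14067743  40.        ] 116.93649772245884
8.2 -1.2 5.2 0 0 9.9 0; 7.9 -2.6 5.2 0 0 9.9 0; 7.3 -3.9 5.2 0 0 9.9 0; 6.6 -5.1 5.2 0 0 9.9 0; 5.6 -6.2 5.2 0 0 9.9 0
4.4 -7 5.2 0 0 9.9 0; 3.2 -7.7 5.2 0 0 9.9 0; 1.8 -8.1 5.2 0 0 9.9 0; 1.4 0 13.6 0 6 0 0; 0 0 13.7 0 6 0 0
-1.4 0 13.6 0 6 0 0; -2.8 0 13.4 0 6 0 0; -4.2 0 13 0 6 0 0; -7.6 0 13.2 0 0 0 0; -7.6 0 13.2 0 0 0 0
-7.6 0 13.2 0 0 0 0; -7.6 0 13.2 0 0 0 0; -7.6 0 13.2 0 0 0 0
[ 418.87577154 -179.42938703  170.        ] [ 425.88331645 -178.04185578  102.        ] [ 425.88331645 -178.04185578   26.        ]
```

arm_command:
  deltas: "8.2 -1.2 5.2 0 0 9.9 0; 7.9 -2.6 5.2 0 0 9.9 0; 7.3 -3.9 5.2 0 0 9.9 0; 6.6 -5.1 5.2 0 0 9.9 0; 5.6 -6.2 5.2 0 0 9.9 0"

```text
time_s: 8.43
ee_pos: [420.5, -201.3, 181.9]
ee_rot: [-179.8, 0.1, 40.5]
force: [0.3, 0.3, -0.0]
gripper_width: 0.5
```

arm_command:
  deltas: "4.4 -7 5.2 0 0 9.9 0; 3.2 -7.7 5.2 0 0 9.9 0; 1.8 -8.1 5.2 0 0 9.9 0; 1.4 0 13.6 0 6 0 0; 0 0 13.6 0 6 0 0"

```text
time_s: 9.05
ee_pos: [420.0, -176.2, 139.3]
ee_rot: [-179.9, -12.1, 11.1]
force: [-0.0, 0.3, 0.3]
gripper_width: 0.6
```

arm_command:
  deltas: "-1.4 0 13.6 0 6 0 0; -2.8 0 13.4 0 6 0 0; -4.2 0 13 0 6 0 0; 0 0 0 0 0 0 0; 0 0 0 0 0 0 0"

```text
time_s: 9.68
ee_pos: [425.6, -174.9, 103.4]
ee_rot: [-179.7, -28.6, 11.2]
force: [0.0, 0.2, 0.4]
gripper_width: 0.5
```

```bash
python3 - <<'E'
from h import *
a=snap('scene','s3.png');b=snap('top','t3.png')
f=lambda x:cv2.resize(x,(400,400),interpolation=cv2.INTER_CUBIC)
c=np.hstack([f(a[165:275,240:350]),f(b[165:275,235:345])]);cv2.imwrite('pics/c3.png',c[:,:,::-1])
s=state();print(s['ee_pos'],s['ee_rot'],s['qpos'],s['time_s'])
print(pose()[1].as_matrix()[:,2],tc(0,0,30)[1].as_matrix()[:,2])
E
```

```text
[ 426.29791838 -175.00288815  104.03858663] [-179.75020922  -28.72914261   11.28322481] [-39.72005414   7.85066578 130.4632943   46.28295584  31.37602847
   0.88241977] 9.775
[ 0.47052171  0.09832184 -0.87689346] [ 0.49047758  0.09711718 -0.8660254 ]
```

View pics/c3.png

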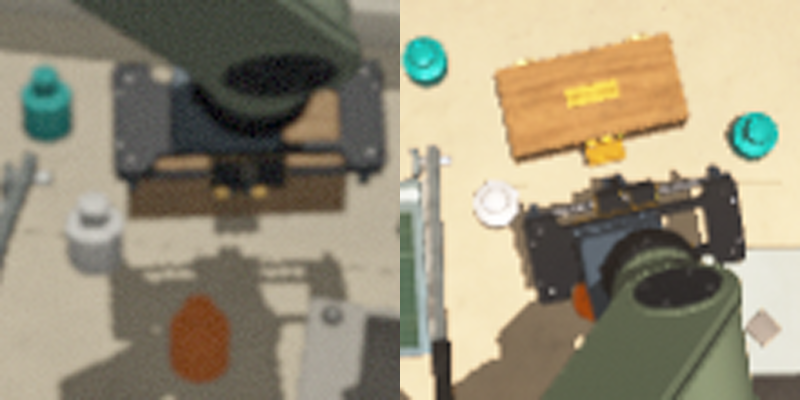

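Top crop: the shut fingers at (607,185) point at the lip (604,150), and silver (496,204), teal (753,135) and orange are untouched. Nothing blocks the descent.

```bash
python3 - <<'E'
from h import *
plan([(*tc(-130,33,30),6),(*tc(-108,36,45),4)],0)
E
```

```text
-6.5 0.5 11.5 0 0.2 0 0; -6.5 0.5 11.4 0 0.2 0 0; -6.6 0.5 11.4 0 0.2 0 0; -6.6 0.5 11.4 0 0.2 0 0; -6.6 0.5 11.4 0 0.2 0 0
-6.7 0.5 11.3 0 0.2 0 0; 5.3 0 3.1 0 3.8 0 0; 5.1 0 3.5 0 3.8 0 0; 4.8 0 3.8 0 3.8 0 0; 4.6 0 4.1 0 3.8 0 0
```

arm_command:
  deltas: "-6.5 0.5 11.4 0 0 0 0; -6.5 0.5 11.4 0 0 0 0; -6.6 0.5 11.4 0 0 0 0; -6.6 0.5 11.4 0 0 0 0; -6.6 0.5 11.4 0 0 0 0"

```text
time_s: 10.4
ee_pos: [425.7, -177.4, 38.0]
ee_rot: [-179.8, -28.8, 11.3]
force: [0.0, 0.1, -0.1]
gripper_width: 0.4
```

arm_command:
  deltas: "-6.7 0.5 11.4 0 0 0 0; 0 0 0 0 0 0 0; 0 0 0 0 0 0 0"

```text
time_s: 10.78
ee_pos: [425.0, -177.9, 25.1]
ee_rot: [-179.7, -28.8, 11.3]
force: [-0.4, 0.1, 0.9]
gripper_width: 0.3
```

arm_command:
  deltas: "5.3 0 3.1 0 3.8 0 0; 5.1 0 3.5 0 3.8 0 0; 4.8 0 3.8 0 3.8 0 0; 4.6 0 4.1 0 3.8 0 0; 0 0 0 0 0 0 0"

```text
time_s: 11.4
ee_pos: [448.1, -173.0, 23.4]
ee_rot: [-179.5, -43.9, 10.9]
force: [0.9, -0.1, 0.2]
gripper_width: 0.5
```

```bash
python3 - <<'E'
from h import *
s=state();print(s['ee_pos'],s['ee_rot'],s['qpos'],s['force'])
b=snap('top','t4.png');a=snap('scene','s4.png')
f=lambda x:cv2.resize(x,(400,400),interpolation=cv2.INTER_CUBIC)
c=np.hstack([f(a[180:250,270:340]),f(b[165:235,255:325])]);cv2.imwrite('pics/c4.png',c[:,:,::-1])
p,R=pose();c=p+16*R.as_matrix()[:,0];print('corner X',(c[:2]-H)@e,'lat',(c[:2]-H)@[-e[1],e[0]],c[2], 'tgt',tc(-108,36,45)[0])
E
```

```text
[ 448.11918723 -173.02319853   23.44552796] [-179.49079316  -43.8653827    10.94649045] [-47.0894998   24.64413007 143.0215613  108.38867253  38.64309205
 -72.4619859 ] [ 0.87617058 -0.08602487  0.15784858]
corner X -109.02282185647152 lat 0.3613037105029359 35.214010097260655 tgt [ 449.95860254 -173.27482076   24.6862915 ]
```

View pics/c4.png

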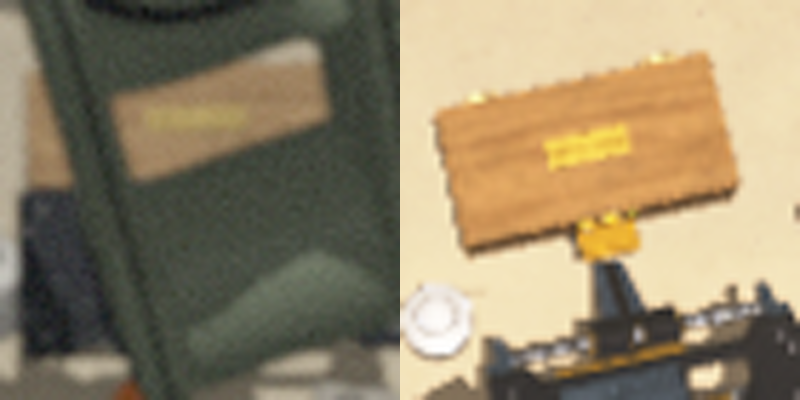

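The fingers (top crop (612,290)) are under the middle of the lip (608,240) with no contact force. Next I plan the arc.

```bash
python3 - <<'E'
from h import *
p,R=pose(); off=16*R.as_matrix()[:,0]; w=[]
q=lambda t,r=104:np.r_[H-r*np.cos(t)*e,45+r*np.sin(t)]-off
w=[(q(t),R,1) for t in np.radians(np.r_[-3,0,np.arange(3.5,101,3.5)])]
plan(w,0)
print(len(w),q(np.radians(98)))
E
```

```text
6.7 0.4 0.5 0 0 0 0; 3.7 0 -4 0 0 0 0; 4.5 0 -4.4 0 0 0 0; 4.8 0 -4.2 0 0 0 0; 5.1 0 -3.9 0 0 0 0
5.3 0 -3.5 0 0 0 0; 5.5 0 -3.2 0 0 0 0; 5.7 0 -2.9 0 0 0 0; 5.8 0 -2.5 0 0 0 0; 6 0 -2.2 0 0 0 0
6.1 0 -1.8 0 0 0 0; 6.2 0 -1.4 0 0 0 0; 6.3 0 -1 0 0 0 0; 6.3 0 -0.6 0 0 0 0; 6.3 0 -0.3 0 0 0 0
6.4 0 0.1 0 0 0 0; 6.3 0 0.5 0 0 0 0; 6.3 0 0.9 0 0 0 0; 6.2 0 1.3 0 0 0 0; 6.1 0 1.7 0 0 0 0
6 0 2 0 0 0 0; 5.9 0 2.4 0 0 0 0; 5.7 0 2.8 0 0 0 0; 5.5 0 3.1 0 0 0 0; 5.3 0 3.4 0 0 0 0
5.1 0 3.7 0 0 0 0; 4.9 0 4.1 0 0 0 0; 4.6 0 4.3 0 0 0 0; 4.4 0 4.6 0 0 0 0; 4.1 0 4.9 0 0 0 0
30 [ 569.88809311 -149.51514867  136.89189523]
```

arm_command:
  deltas: "3.5 0 0 0 0 0 0; 3.2 0.4 0.5 0 0 0 0; 3.7 0 -4 0 0 0 0; 4.5 0 -4.4 0 0 0 0"

```text
time_s: 12.0
ee_pos: [453.7, -172.2, 40.2]
ee_rot: [-179.6, -43.9, 11.1]
force: [-0.6, 0.5, -0.9]
gripper_width: 0.2
```

arm_command:
  deltas: "4.8 0 -4.2 0 0 0 0; 5.1 0 -3.9 0 0 0 0; 5.3 0 -3.5 0 0 0 0; 5.5 0 -3.2 0 0 0 0"

```text
time_s: 12.5
ee_pos: [458.4, -171.3, 65.5]
ee_rot: [-179.6, -44.0, 11.1]
force: [0.1, 0.2, -0.6]
gripper_width: 0.2
```

arm_command:
  deltas: "5.7 0 -2.9 0 0 0 0; 5.8 0 -2.5 0 0 0 0; 6 0 -2.2 0 0 0 0; 6.1 0 -1.8 0 0 0 0; 6.2 0 -1.4 0 0 0 0"

```text
time_s: 13.12
ee_pos: [472.0, -168.6, 93.8]
ee_rot: [-179.6, -43.9, 11.1]
force: [-0.0, -0.8, -1.7]
gripper_width: 0.7
```

arm_command:
  deltas: "6.3 0 -1 0 0 0 0; 6.3 0 -0.6 0 0 0 0; 6.3 0 -0.3 0 0 0 0; 6.4 0 0.1 0 0 0 0; 6.3 0 0.5 0 0 0 0"

```text
time_s: 13.75
ee_pos: [493.7, -164.6, 116.3]
ee_rot: [-179.6, -43.9, 11.1]
force: [-0.9, -0.2, 0.2]
gripper_width: 0.4
```

```bash
python3 - <<'E'
from h import *
b=snap('top','t5.png');a=snap('scene','s5.png')
f=lambda x:cv2.resize(x,(400,400),interpolation=cv2.INTER_CUBIC)
c=np.hstack([f(a[165:255,260:350]),f(b[155:245,245:335])]);cv2.imwrite('pics/c5.png',c[:,:,::-1])
p,R=pose();c=p+16*R.as_matrix()[:,0];X=(c[:2]-H)@e;print('corner',X,(c[:2]-H)@[-e[1],e[0]],c[2],np.degrees(np.arctan2(c[2]-45,-X)),np.hypot(X,c[2]-45),state()['qpos'],state()['force'])
E
```

```text
corner -62.78231782883444 -0.31067640089141435 127.86959208118633 52.85229249742183 103.96628647625634 [-40.47629752  12.44818359 133.58100311  84.9751376   33.36745316
 -36.40536601] [-0.08169731  0.46068137 -0.57016409]
```

View pics/c5.png

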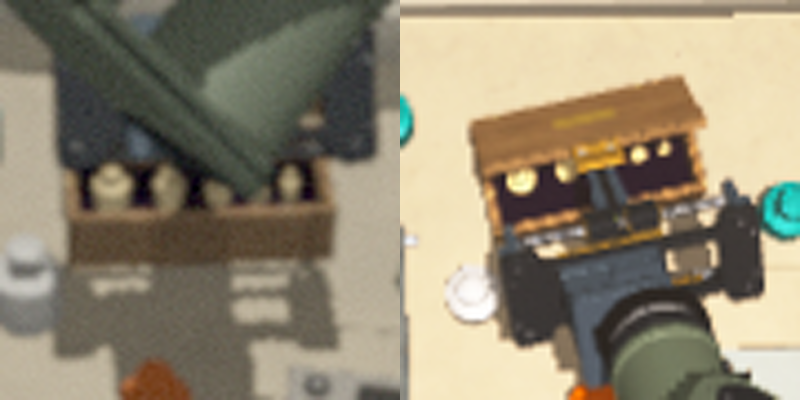

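The crop shows the lid about half open with the fingertips on the lip at (600,155). The case has not shifted and the silver weight stands at (470,293). I carry on over the top.

arm_command:
  deltas: "6.3 0 0.9 0 0 0 0; 6.2 0 1.3 0 0 0 0; 6.1 0 1.7 0 0 0 0; 6 0 2 0 0 0 0; 5.9 0 2.4 0 0 0 0"

```text
time_s: 14.48
ee_pos: [521.0, -159.2, 131.5]
ee_rot: [-179.6, -43.9, 11.1]
force: [-1.0, 0.2, 0.8]
gripper_width: 0.4
```

arm_command:
  deltas: "5.7 0 2.8 0 0 0 0; 5.5 0 3.1 0 0 0 0; 5.3 0 3.4 0 0 0 0; 4 0 3 0 0 0 0; 3 0 2.2 0 0 0 0"

```text
time_s: 15.1
ee_pos: [547.4, -154.0, 137.1]
ee_rot: [-179.6, -43.9, 11.1]
force: [-1.3, -0.6, 0.5]
gripper_width: 0.6
```

arm_command:
  deltas: "3 0 2.5 0 0 0 0; 3 0 2.8 0 0 0 0; 3 0 3 0 0 0 0; 2 0 2 0 0 0 0; 0 0 0 0 0 0 0"

```text
time_s: 15.72
ee_pos: [562.0, -151.0, 137.3]
ee_rot: [-179.6, -43.9, 11.1]
force: [-0.4, -0.5, 0.7]
gripper_width: 0.5
```

```bash
python3 - <<'E'
from h import *
b=snap('top','t6.png');a=snap('scene','s6.png')
f=lambda x:cv2.resize(x,(400,400),interpolation=cv2.INTER_CUBIC)
c=np.hstack([f(a[165:255,260:350]),f(b[145:235,245:335])]);cv2.imwrite('pics/c6.png',c[:,:,::-1])
p,R=pose();c=p+16*R.as_matrix()[:,0];X=(c[:2]-H)@e;print('corner',X,(c[:2]-H)@[-e[1],e[0]],c[2],np.degrees(np.arctan2(c[2]-45,-X)),np.hypot(X,c[2]-45),state()['qpos'],state()['force'])
E
```

```text
corner 6.180596532830596 0.077577948475986 148.3332966841059 93.422911302887 103.51796934400853 [-32.38394187  13.68331379 126.46055888  80.70878486  29.240297
 -23.83033536] [-0.5098472  -0.11325404 -0.05652298]
```

View pics/c6.png

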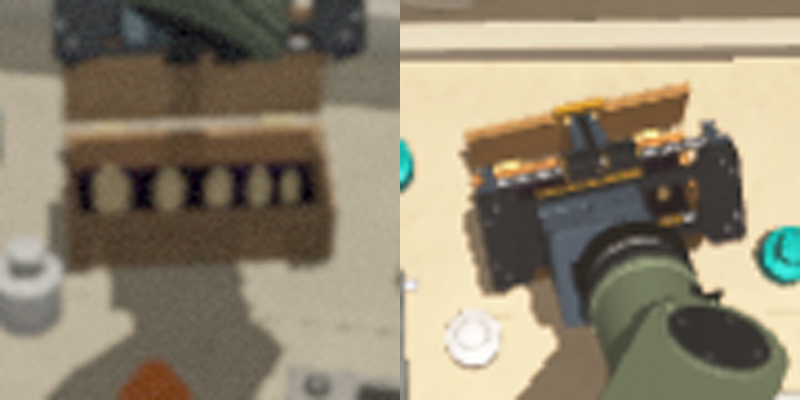

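The lid now stands past upright: top crop lip at (578,108), underside visible. I give it a small further nudge, then back away slowly.

arm_command:
  deltas: "2 0 2.5 0 0 0 0; 2 0 2.5 0 0 0 0; 2 0 2.5 0 0 0 0; 0 0 0 0 0 0 0; 0 0 0 0 0 0 0"

```text
time_s: 16.45
ee_pos: [571.1, -149.1, 136.0]
ee_rot: [-179.6, -43.9, 11.1]
force: [-0.1, 0.2, 0.1]
gripper_width: 0.6
```

arm_command:
  deltas: "-2 0 -2 0 0 0 0; -4 0 -4 0 0 0 0; -8 0 -8 0 0 0 0; -12 0 -12 0 0 0 0; -14 0 -16 0 0 0 0"

```text
time_s: 17.08
ee_pos: [513.0, -160.7, 138.4]
ee_rot: [-179.6, -43.9, 11.1]
force: [-0.5, -0.8, 0.7]
gripper_width: 0.8
```

arm_command:
  deltas: "-14 0 -30 0 0 0 0; -14 0 -40 0 0 0 0; -10 0 -40 0 0 0 0; -5 0 -40 0 0 0 0; 0 0 0 0 0 0 0"

```text
time_s: 17.7
ee_pos: [380.6, -188.9, 218.2]
ee_rot: [-179.9, -44.0, 11.1]
force: [0.3, -0.3, -0.0]
gripper_width: 0.5
```

arm_command:
  deltas: "0 0 0 0 0 0 0; 0 0 0 0 0 0 0; 0 0 0 0 0 0 0; 0 0 0 0 0 0 0; 0 0 0 0 0 0 0"

```text
time_s: 18.32
ee_pos: [382.2, -187.3, 216.6]
ee_rot: [-179.6, -43.9, 11.1]
force: [0.3, 0.4, 0.0]
gripper_width: 0.6
```

```bash
python3 - <<'E'
from h import *
b=snap('top','t7.png');a=snap('scene','s7.png')
f=lambda x:cv2.resize(x,(400,400),interpolation=cv2.INTER_CUBIC)
c=np.hstack([f(a[160:280,240:360]),f(b[145:265,235:355])]);cv2.imwrite('pics/c7.png',c[:,:,::-1])
s=state();print(s['ee_pos'],s['time_s'],s['force'])
loc=[(42,85,45),(42,-85,45),(-43,-85,45),(-43,85,45)]
O=H-44*e
for n,(u0,v0),k in(('scene',(240,160),0),('top',(235,145),400)):
    for t in(105,):
        r=np.radians(t); P=[np.r_[O+x*e+y*np.array([-e[1],e[0]]),z] for x,y,z in loc]
        P+=[np.r_[H-112*np.cos(r)*e,45+112*np.sin(r)]]
        print(n,((proj(n,P)-[u0,v0]+.4)*400/120+[k,0]).round())
E
```

```text
[ 382.10572029 -187.46620128  216.70555295] 18.425 [-0.37025801 -0.67752812  0.33766691]
scene [[114. 117.]
 [309. 112.]
 [319. 178.]
 [115. 184.]
 [211.  -7.]]
top [[487. 133.]
 [647.  99.]
 [665. 178.]
 [504. 212.]
 [564.  60.]]
```

View pics/c7.png

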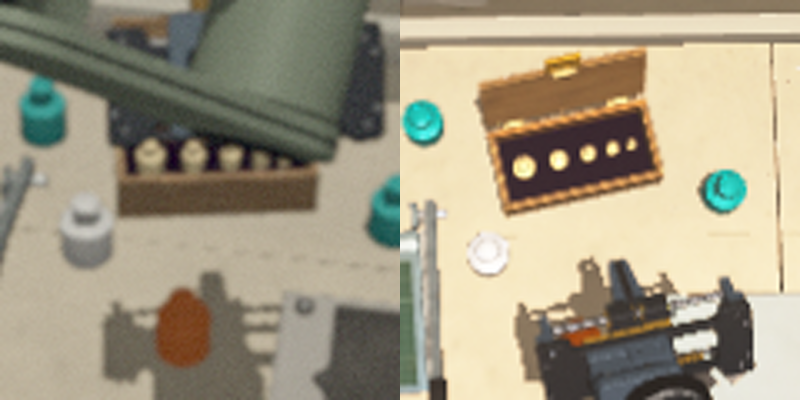

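The lid leans open by itself: lip at (563,65) against (564,60) predicted for the stop. The case corners match the predicted spots, and the silver weight stands upright at (488,253).

```bash
python3 -c "
from h import *
w=ray('top',235+88/3.333-.4,145+253/3.333-.4,40);print(w,np.hypot(*(w[:2]-[481.6,-167])))
print(job_done())"
```

```text
[423.09047111 -66.15778265  40.        ] 116.58695368910097
the job is handed in; nothing more can be done
None
```

The job is handed in at about 18.4 s on the robot's clock, of the 58 s allowed. The simulator gave no verdict.

- **Weight:** I slid the silver weight left along the worktop with the fingertips set slightly apart. It stands upright about 117 mm from the foot of the case's front, measured from the picture.
- **Lid:** I lifted the lid with the shut fingertips under the brass lip, took it past its balance point and backed away. It now leans back open by itself at about 1.83 rad, its stop.
- **Forces:** Readings stayed within about 6 N while pushing the weight and 2 N while lifting the lid.
- **Other things:** In the last picture the case corners were within about a pixel of their starting place. The teal and orange look-alikes I could see had not moved. I did not re-measure the brass weight, dropper, tape roll or marker, but the arm never worked near them.
- **Disagreement:** The two cameras gave slightly different case positions at the start, by about 3 mm. It did not affect the work.

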